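Third hand: press a peg rail against the sprung fork of a jig

ROBOT

A 6-joint arm with a two-finger parallel gripper is mounted at the origin on a cart in front of the work surface, level with it; the furniture and walls round the work are solid. World frame = base frame: x ahead of the robot, y to its left, z up, the work surface at z = 0. Lengths are in m, angles in rad, forces in N, time in s.
With the tool pointing down it reaches from about 0.35 to 0.8 m from the base axis. Payload 7.3 kg.
Tool frame: the origin (TCP) lies between the finger pads; the fingertips stand 8 mm ahead of it and the grasp point (between the pads) lies 11 mm behind it; z points along the fingers, y is the line along which they close (so a half turn about z gives the same grasp; the last joint's range is limited). The gripper opens to 85 mm and grips with 20 to 120 N. Pads are 22 mm wide; open, the fingers measure 114 mm over their backs; the gripper's body (76 mm by 85 mm) begins 54 mm behind the grasp point. The pads swing forward as they close: fully open they stand 13 mm farther back than shut.
Start: joints at [1.156, 0.342, 1.524, -0, 1.275, -0.146], TCP at [0.139, 0.506, 0.239] pointing down, gripper open.
Joint ranges: [-2.53, 2.53], [-0.77, 2.02], [0.04, 2.7], [-1, 4.14], [0.28, 2.66], [-3.11, 3.11]. Speed limits (rad/s): [2.57, 2.57, 3.14, 3.14, 3.14, 3.14].

INTERFACE

Orientations are given as a unit quaternion [x, y, z, w].
In Python, from station import manip, eyes gives the robot as it stands.
- The arm moves only by the tool step_arm, never from a script. Its argument "moves" is a list of rows, each a list of 7 numbers: the shift along the tool's x, y, z in mm, then the turn, a rotation vector about the tool's x, y, z in rad, then the opening, from 0 (shut) to 1 (fully open). A call has 1 to 8 rows; each row is the pose to reach, as a shift and turn from the pose commanded when the call began, along the tool's axes at that moment; what a row does not reach only later rows make up. A row lasts 1/10 s, in which the tool goes at most 50 mm and 8.59 degrees, less where a joint would pass 70% of its speed; a pose out of reach is approached as far as the arm can. A call with a gripper value outside its range is refused whole. The fingers move at their own pace and stop on an object; "squeeze" is the grip in N (left out, the last holds). Time passes only in rows, so rows that repeat a pose let the fingers close. It gives the time, the measured TCP pose, the force, the opening and the grip force at its end, in the units of the state.
- manip.state(): the state, without advancing time (a new reading comes with each control period).
- eyes.camera(name): name is "scene" or "top"; returns a dict with "img" (420x560x3 uint8, red, green, blue), "camera_matrix" (3x3 intrinsics, pixels), "world_to_cam" (4x4, takes a point from world to camera coordinates). Camera axes: x right, y up, looking along -z (the intrinsics and any distortion apply to the point x, -y, -z); pixel columns grow to the right and rows downward; lengths in m; the calibration is good to about 2 mm. A picture is of the moment at which its call begins. There is no depth.
- manip.hand_in(): hands the job in; it is judged then, once.
The state is a dict: "clock": time; "joint_positions": joint angles; "joint_vel": joint speeds; "joint_efforts": joint torques, N m; "position": TCP position; "tcp_rot": TCP orientation; "contact_force": force on the tool from outside, world axes, zero at the start; "moment": the same for the moment, N m; "gripper_width": finger opening in m; "gripper_force": force on a finger pad.
Only numpy, scipy, OpenCV 4.12 (cv2) and the standard library are available. Lean on these libraries where they do the work, as an engineer would, in place of code of your own. Each camera call takes 0.05 s, during which the arm holds its last target. There are 200 camera calls.

TASK

I want to fasten this wooden peg rail and need a third hand. Stand the rail on the jig's board on its long edge, pegs facing away from the fork and its ends about level with the outer sides of the two pads, press its plain back gently against both pads until the sprung fork has gone back about half its 28 mm travel (about 10 N; never all the way to its stop), keep that steady for at least two seconds, and finish while still holding and pressing it so. Leave the other things on the worktop where they are.

Things in the scene. Friction and masses are not known exactly. Their poses are not given: they have to be found in the camera images.
- rail_center (a point): Centre of the loose wooden peg rail, a plain bar 22 mm thick (its x), 150 mm long (its y) and 50 mm high (its z), about 0.18 kg, standing on its long edge on the worktop; its centre is 25 mm above its underside. From its front face (-x) two round pegs stick out 23 mm, at y = +55 and -55 mm, at about half height, 16 mm across at their knobs; between them the front is free. Its back face (+x) is plain.
- rail: The same peg rail; origin at the centre of its underside, axes as above.
- jig: Plywood pressing jig fixed to the worktop: a board 8 mm thick (its top is 8 mm above the worktop), from x = -75 to +140 mm and y = -95 to +95 mm in the jig's own frame, with a fixed guide block, 52 mm high over the worktop, from x = 98 to 116 mm. Origin at worktop height, below the middle of the plane of the two pads' faces at rest (x = 0). Its +x axis is the direction of pressing, away from the robot; z is up.
- fork_face (a point): Fixed point of the jig, midway between the two pads in the plane of their faces at rest, 33 mm above the worktop; axes as the jig's.
- fork (a joint): How far the U-shaped sprung fork has been pushed back along the jig's +x, in m: 0 at rest, 0.028 at its stop. The spring has 700 N/m (0.014 m is about 10 N) and no preload. The fork's two arms and its crossbar (tops at most 48 mm above the worktop) belong together: the arms reach forward from a crossbar whose near face lies 45 mm behind the pads' faces; between the pads is a free gap 76 mm wide and 45 mm deep, room for a finger behind the rail.
- pad_left (a point): Rubber pad on the fork's left arm (jig y = +38 to +72 mm), 34 mm wide, from 14 to 52 mm above the worktop; the point is the centre of its front face and moves with the fork.
- pad_right (a point): The same on the right arm (jig y = -72 to -38 mm).
- screwdriver: Bystander: screwdriver with a wooden handle, lying; origin under its middle.
- timer: Bystander: round kitchen timer, 74 mm across, 50 mm high; origin at the centre of its underside.
- spice_jar: Bystander: small spice jar with a red lid, 45 mm across, 106 mm high; origin at the centre of its underside.
- corkscrew: Bystander: folded waiter's corkscrew, 110 mm long, lying; origin at the middle of its underside.

How it is judged:
By the outcome, as a careful person would: the job done as asked, in the order asked, and still so for the second after the job is handed in, while the arm keeps its last pose, push and grip.
It also fails if it takes over 48 s, if anything falls off the work surface, if the arm or the gripper's body presses on something with over 40 N, if the wrist force passes 120 N, or if a joint passes its speed limit or range.

## Working session

There is one attempt and no reset: what is moved stays moved. The work goes in short steps, Python scripts to look and compute and a tool call to move; the robot and the scene stay as the last step left them, time stands still between calls to the robot, and variables do not carry over. Pictures are saved under pics/ and viewed, at most 10 in all, crops included, and the job is handed in when it is done.

Besides the shell and the picture viewer there is one more tool, called after ">>>" as name([rows], argument=value, ...), one row to a line, values as JSON. step_arm: Moves the arm, as the interface text tells. Its arguments: {"type":"object","properties":{"moves":{"type":"array"},"squeeze":{"type":"number"}},"required":["moves"]}

```bash
mkdir -p pics
cat > h.py <<'E'
import numpy as np, cv2
from station import manip, eyes
def snap(n,f):
    c=eyes.camera(n); cv2.imwrite('pics/'+f,c['img'][:,:,::-1]); np.savez('pics/'+n+'.npz',**{k:c[k] for k in('img','camera_matrix','world_to_cam')}); return c
def load(n): return np.load('pics/'+n+'.npz')
def ray(c,u,v):
    K=c['camera_matrix'];T=c['world_to_cam'];d=np.linalg.solve(K,[u,v,1.]);d=np.array([d[0],-d[1],-d[2]])
    R=T[:3,:3];return -R.T@T[:3,3],R.T@d
def onz(c,u,v,z):
    o,d=ray(c,u,v);return o+d*(z-o[2])/d[2]
def px(c,p):
    q=c['world_to_cam'][:3,:3]@np.asarray(p)+c['world_to_cam'][:3,3];q=c['camera_matrix']@np.array([q[0],-q[1],-q[2]]);return q[:2]/q[2]
E
python3 - <<'E'
from h import *
a=snap('scene','s1.png');b=snap('top','t1.png')
for c in(a,b):print(c.keys(),c['camera_matrix'],-c['world_to_cam'][:3,:3].T@c['world_to_cam'][:3,3])
print(manip.state())
E
```

```text
dict_keys(['img', 'camera_matrix', 'world_to_cam']) [[490.84167794   0.         276.96473165]
 [  0.         490.84167794 213.47166801]
 [  0.           0.           1.        ]] [-0.56084488  0.86052661  0.61915841]
dict_keys(['img', 'camera_matrix', 'world_to_cam']) [[536.52166147   0.         274.27141655]
 [  0.         536.52166147 206.27328909]
 [  0.           0.           1.        ]] [0.46768089 0.20364165 1.39676959]
{'clock': 0.1, 'joint_positions': array([ 1.15598074e+00,  3.42645032e-01,  1.52490197e+00, -1.67693353e-05,
        1.27542224e+00, -1.45981138e-01]), 'joint_vel': array([-0.00077944, -0.00150729, -0.00378846, -0.00039952, -0.00044739,
        0.00054416]), 'joint_efforts': array([-5.06771926e-06, -4.34460962e+01, -2.46486729e+01, -4.05119426e-04,
        4.80352945e-03, -7.17172907e-05]), 'position': array([0.13927743, 0.50583077, 0.23870643]), 'tcp_rot': array([ 1.34010358e-01,  9.90979692e-01, -6.63631449e-04, -1.82770535e-04]), 'contact_force': array([-0.98075095, -0.52472427, -0.07388745]), 'moment': array([ 0.03091008, -0.01541087, -0.03308733]), 'gripper_force': 0.0, 'gripper_width': 0.08555401580510502}
```

View pics/s1.png

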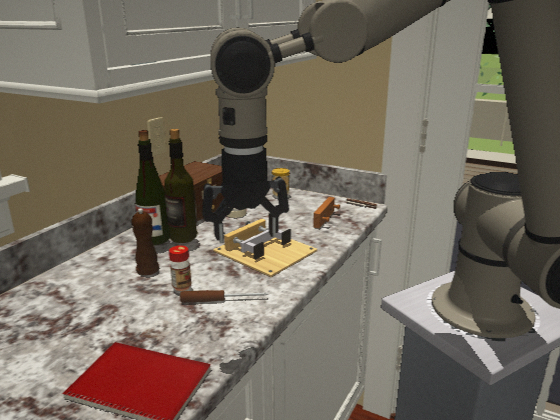

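View pics/t1.png

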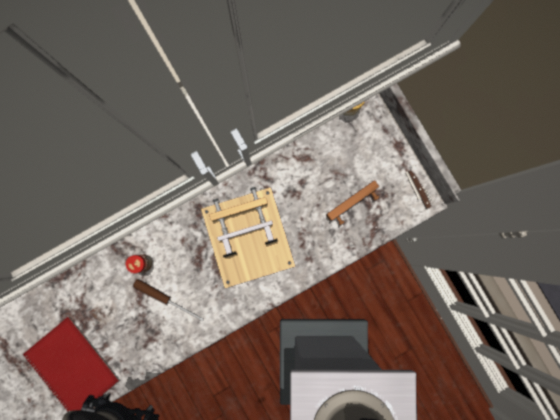

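Run:
```python
from h import *
b=load('top');a=load('scene')
print(px(b,[0,0,0]),px(b,[.5,0,0]),px(b,[.5,.3,0]))
i=b['img'][160:300,180:460,::-1];i=cv2.resize(i,None,fx=2.85,fy=2.85,interpolation=cv2.INTER_CUBIC)
j=a['img'][180:290,190:390,::-1];cv2.imwrite('pics/t1c.png',i);cv2.imwrite('pics/s1c.png',cv2.resize(j,None,fx=4,fy=4,interpolation=cv2.INTER_CUBIC))
hsv=cv2.cvtColor(b['img'],cv2.COLOR_RGB2HSV)
for n,(u,v) in dict(rail=(350,202),board=(255,265),count=(180,240)).items():print(n,hsv[v,u])
```

```text
[353.80331534 432.49673743] [352.76705465 234.66916562] [237.40310894 234.0063954 ]
rail [ 13 148 178]
board [ 19  96 225]
count [ 12  30 154]
```

View pics/t1c.png

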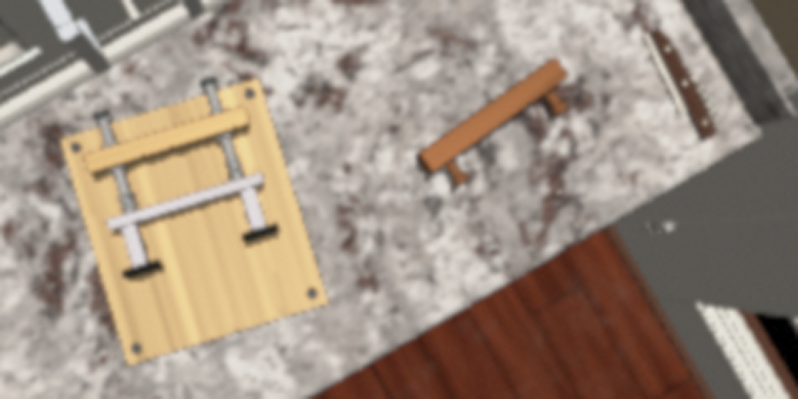

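View pics/s1c.png

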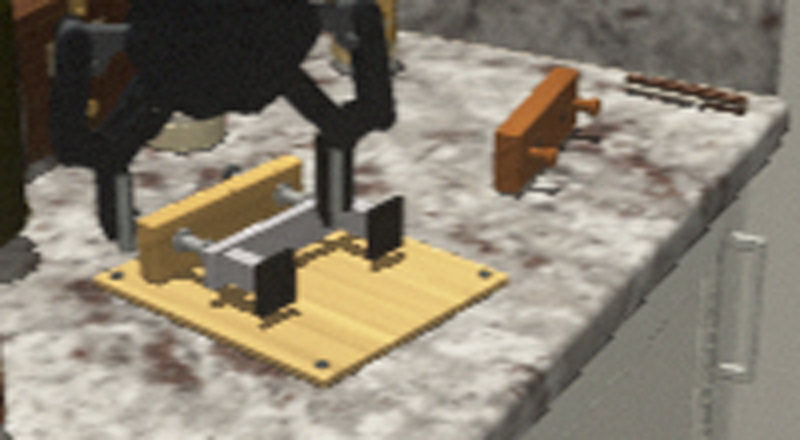

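The top view shows the jig (board corners at crop px (62,140), (260,78), (327,300), (130,365)). The rail is at crop (418,155)-(567,75) with its pegs towards the robot. The corkscrew lies to its right. Now I'll turn these into positions.

Run:
```python
from h import *
b=load('top');a=load('scene')
f=lambda u,v,z:onz(b,180+u/2.85,160+v/2.85,z)
# jig corners x=140,y=95 ; 140,-95; -75,-95; -75,95
P=np.array([f(*q,.008) for q in((62,140),(260,78),(327,300),(130,365))])[:,:2]
L=np.array([(140,95),(140,-95),(-75,-95),(-75,95)])/1e3
from scipy.optimize import least_squares
R=lambda t:np.array([[np.cos(t),-np.sin(t)],[np.sin(t),np.cos(t)]])
s=least_squares(lambda p:((R(p[2])@L.T).T+p[:2]-P).ravel(),[.5,.2,0]);print('jig',s.x,s.fun*1e3)
# rail top via mask, upper part
Q=np.array([f(*q,.05) for q in((418,155),(555,60),(567,75),(433,172))])[:,:2]
print(Q, np.linalg.norm(Q[0]-Q[1]),np.linalg.norm(Q[0]-Q[3]))
Lr=np.array([(11,75),(11,-75),(-11,-75),(-11,75)])/1e3
r=least_squares(lambda p:((R(p[2])@Lr.T).T+p[:2]-Q).ravel(),[.5,0,.5]);print('rail',r.x,r.fun*1e3)
# check in scene
for n,x,LL,z in(('rail',r.x,Lr,.05),('jig',s.x,L,.008)):
  for l in LL:
    q=px(a,[*(R(x[2])@l+x[:2]),z]);print(n,(q-[190,180])*4)
J=s.x
for l in((0,.055),(0,-.055)):print('pad top',(px(a,[*(R(J[2])@l+J[:2]),.052])-[190,180])*4,(px(b,[*(R(J[2])@l+J[:2]),.052])-[180,160])*2.85)
```

```text
jig [0.46070835 0.2612568  0.30889583] [ 1.41982948  1.66761628  1.3914072   0.58017694 -2.14260737 -3.01579643
 -0.66862932  0.7680032 ]
[[ 0.54940994  0.07264588]
 [ 0.63445517 -0.04891592]
 [ 0.62114451 -0.05943259]
 [ 0.53447448  0.05944774]] 0.14835754840659401 0.019931352787249373
rail [0.58487102 0.00593628 0.62157463] [ 0.72997479  0.66806402  3.03214259  0.28548208 -1.5423736  -2.00879987
 -2.21974378  1.05525377]
rail [488.52662433 129.74380211]
rail [550.36094163  63.96763172]
rail [576.32171461  67.62996432]
rail [516.39384102 134.08667275]
jig [ 90.0744937  274.59359726]
jig [279.19782215 187.49809805]
jig [507.82144927 271.33098438]
jig [322.9897787 376.8489547]
pad top [277.37141507 256.30687675] [143.23304738 273.44763332]
pad top [386.86827251 202.0528913 ] [263.10744731 235.8690769 ]
```

Run:
```python
from h import *
b=load('top');a=load('scene')
o1,d1=ray(a,98,100);_,d2=ray(a,215,65);n1=np.cross(d1,d2)
o2,e1=ray(b,30,265);_,e2=ray(b,440,52);n2=np.cross(e1,e2)
for y in(.4,.26,.1,0):
  A=np.array([n1,n2])[:,[0,2]];r=np.array([n1@o1,n2@o2])-np.array([n1[1],n2[1]])*y
  print(y,np.linalg.solve(A,r))
# rel moves: tool axes now
from scipy.spatial.transform import Rotation as Ro
s=manip.state();R=Ro.from_quat(s['tcp_rot']).as_matrix();print(R)
for t in([.585,.006,.13],):print((R.T@(np.array(t)-s['position']))*1e3)
```

```text
0.4 [0.5497406 0.4859524]
0.26 [0.62164558 0.49941716]
0.1 [0.7038227  0.51480546]
0 [0.7551834  0.52442315]
[[-9.64082381e-01  2.65602844e-01 -5.40110752e-04]
 [ 2.65603329e-01  9.64081567e-01 -1.26630429e-03]
 [ 1.84376800e-04 -1.36427687e-03 -9.99999052e-01]]
[-562.49003309 -363.34414368  109.0985265 ]
```

>>> step_arm([
  [-560,-363,0,0,0,0.681,1],
  [-560,-363,0,0,0,0.681,1],
  [-560,-363,0,0,0,0.681,1],
  [-560,-363,0,0,0,0.681,1],
  [-560,-363,0,0,0,0.681,1],
  [-560,-363,0,0,0,0.681,1],
  [-560,-363,0,0,0,0.681,1],
  [-560,-363,0,0,0,0.681,1],
])

```text
clock: 0.9
position: [0.4061, 0.2055, 0.2392]
tcp_rot: [0.457, 0.889, 0.0, -0.0]
contact_force: [0.6, 1.2, 0.5]
gripper_width: 0.0851
gripper_force: 0.0
```

```bash
cat >> h.py <<'E'
from scipy.spatial.transform import Rotation as Ro
def rel(t,yaw):
    s=manip.state();R=Ro.from_quat(s['tcp_rot']).as_matrix();y=np.arctan2(R[1,1],R[0,1])
    print('pos',s['position'],'yaw',y,'shift',np.round(R.T@(np.array(t)-s['position'])*1e3,1),'turnz',-(yaw-y),'F',s['contact_force'],'vel',abs(s['joint_vel']).max(),'tilt',R[:,2],'q6',s['joint_positions'][5])
E
python3 -c "
from h import *
rel([.585,.006,.13],.6216)"
```

```text
pos [0.40608435 0.20546187 0.2392334 ] yaw 0.6209539472310858 shift [-266.3   29.5  109.2] turnz -0.0006460527689142737 F [0.57679019 1.21495907 0.52661968] vel 1.0456529644441193 tilt [-1.40182474e-04  1.52436751e-04 -9.99999979e-01] q6 -0.3214183991921441
```

>>> step_arm([
  [-70,8,0,0,0,0,1],
  [-140,16,0,0,0,0,1],
  [-200,22,0,0,0,0,1],
  [-240,28,40,0,0,0,1],
  [-255,28,80,0,0,0,1],
  [-255,28,109,0,0,0,1],
  [-255,28,109,0,0,0,1],
  [-255,28,109,0,0,0,1],
])

```text
clock: 1.7
position: [0.5753, 0.016, 0.1285]
tcp_rot: [0.458, 0.889, -0.001, -0.002]
contact_force: [-0.6, -0.7, -0.3]
gripper_width: 0.0852
gripper_force: 0.0
```

```bash
python3 -c "
from h import *
rel([.585,.006,.016],.6216)
snap('scene','s2.png');snap('top','t2.png')
a=load('scene');b=load('top')
i=cv2.resize(a['img'][130:240,270:410,::-1],None,fx=4,fy=4,interpolation=cv2.INTER_CUBIC);j=cv2.resize(b['img'][150:260,300:440,::-1],None,fx=4,fy=4,interpolation=cv2.INTER_CUBIC)
cv2.imwrite('pics/c2.png',cv2.resize(np.hstack([i,j]),(800,314)))
"
```

```text
pos [0.57526808 0.01600902 0.12852802] yaw 0.619928016272661 shift [-14.2   2.5 112.5] turnz -0.0016719837273390104 F [-0.56165717 -0.72454317 -0.31164066] vel 0.06620355153623797 tilt [-4.70708154e-03  7.78366417e-04 -9.99988619e-01] q6 -0.7255500975908385
```

View pics/c2.png

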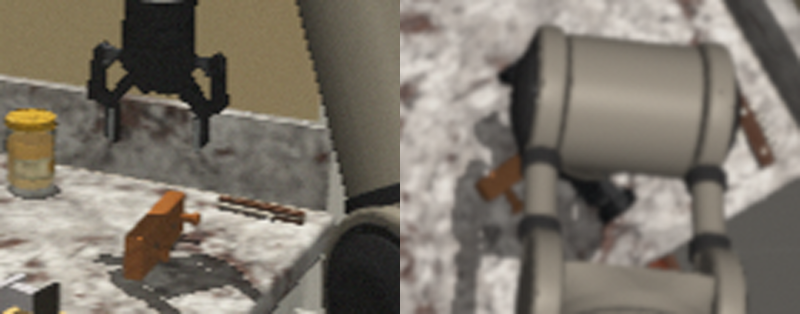

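The scene view shows the open fingers above the rail, one on either side of it, and the top view is blocked by the wrist. I'll go down with a small correction.

>>> step_arm([
  [-14,2,0,0,0,0,1],
  [-14,2,30,0,0,0,1],
  [-14,2,60,0,0,0,1],
  [-14,2,85,0,0,0,1],
  [-14,2,105,0,0,0,1],
  [-14,2,112,0,0,0,1],
  [-14,2,112,0,0,0,1],
  [-14,2,112,0,0,0,1],
])

```text
clock: 2.6
position: [0.5874, 0.0059, 0.0199]
tcp_rot: [0.457, 0.889, 0.001, 0.001]
contact_force: [0.5, 0.9, 0.4]
gripper_width: 0.0855
gripper_force: 0.0
```

```bash
python3 -c "
from h import *
rel([.585,.006,.016],.6216)
a=snap('scene','s3.png')
cv2.imwrite('pics/c3.png',cv2.resize(a['img'][150:260,270:410,::-1],None,fx=4,fy=4,interpolation=cv2.INTER_CUBIC))
"
```

```text
pos [0.58736972 0.00594732 0.01993748] yaw 0.6213679425662506 shift [ 1.4 -1.9  3.9] turnz -0.000232057433749433 F [0.52056407 0.86903245 0.40033614] vel 0.006136487064646663 tilt [ 2.83921009e-03 -2.71642006e-04 -9.99995933e-01] q6 -0.7417749164960465
```

View pics/c3.png

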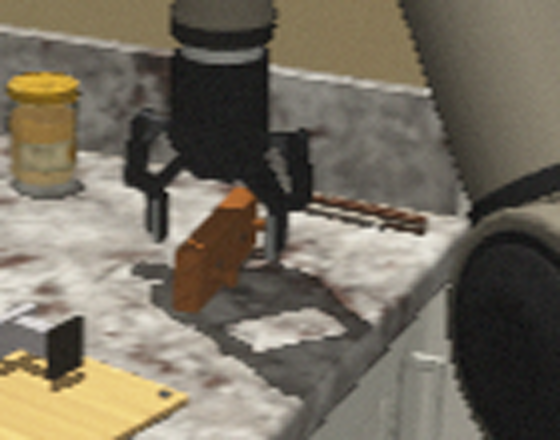

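The rail stands midway between the fingers, with the front finger between its pegs. I'll close the gripper.

>>> step_arm([
  [1,-2,3,0,0,0,0.4],
  [1,-2,3,0,0,0,0.2],
  [1,-2,3,0,0,0,0],
  [1,-2,3,0,0,0,0],
  [1,-2,3,0,0,0,0],
  [1,-2,3,0,0,0,0],
  [1,-2,3,0,0,0,0],
  [1,-2,3,0,0,0,0],
], squeeze=50)

```text
clock: 3.45
position: [0.5842, 0.0056, 0.0156]
tcp_rot: [0.457, 0.889, 0.0, 0.0]
contact_force: [-0.3, -0.0, 4.2]
gripper_width: 0.0216
gripper_force: 49.7
```

>>> step_arm([
  [0,0,0,0,0,0,0],
  [0,0,0,0,0,0,0],
  [0,0,-10,0,0,0,0],
  [0,0,-30,0,0,0,0],
  [0,0,-60,0,0,0,0],
  [0,0,-80,0,0,0,0],
  [0,0,-80,0,0,0,0],
  [0,0,-80,0,0,0,0],
])

```text
clock: 4.25
position: [0.5834, 0.0057, 0.0948]
tcp_rot: [0.457, 0.889, -0.0, -0.0]
contact_force: [-0.3, 0.0, -2.0]
gripper_width: 0.0216
gripper_force: 49.1
```

Run:
```python
from h import *
s=manip.state();print(s['gripper_width'],s['gripper_force'])
J=[.4607,.2613];t=.309
for x in(-.030,):rel([J[0]+x*np.cos(t),J[1]+x*np.sin(t),s['position'][2]],t)
a=snap('scene','s4.png')
b=snap('top','t4.png')
i=cv2.resize(a['img'][110:250,250:410,::-1],(400,350),interpolation=cv2.INTER_CUBIC);j=cv2.resize(b['img'][130:270,290:450,::-1],(400,350),interpolation=cv2.INTER_CUBIC)
cv2.imwrite('pics/c4.png',np.hstack([i,j]))
```

```text
0.021564501255829444 49.140461683273315
pos [0.5834086  0.00565093 0.09484705] yaw 0.6209654057444354 shift [2.885e+02 2.040e+01 2.000e-01] turnz 0.3119654057444354 F [-0.32974933  0.04790906 -2.00168022] vel 0.026786807599207568 tilt [-7.53239220e-04  1.49653946e-04 -9.99999705e-01] q6 -0.742671352809146
```

View pics/c4.png

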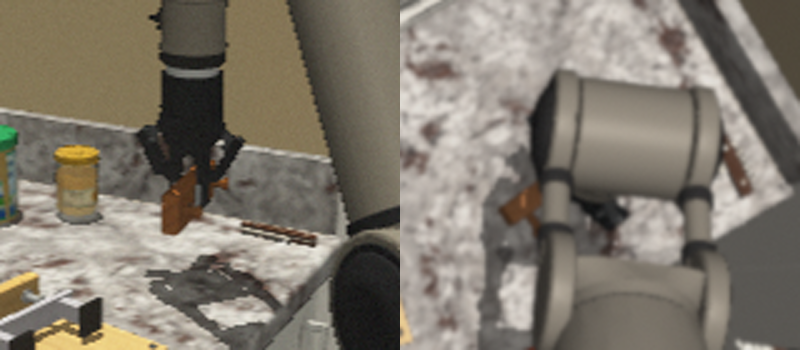

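The rail is lifted and level in the grip. I'll carry it in front of the pads.

>>> step_arm([
  [25,2,0,0,0,0.03,0],
  [65,5,0,0,0,0.07,0],
  [110,8,0,0,0,0.12,0],
  [155,11,0,0,0,0.17,0],
  [200,14,0,0,0,0.22,0],
  [245,17,0,0,0,0.27,0],
  [275,19,0,0,0,0.3,0],
  [288,20,0,0,0,0.312,0],
])

```text
clock: 5.15
position: [0.4299, 0.2533, 0.094]
tcp_rot: [0.589, 0.808, -0.001, -0.001]
contact_force: [1.0, -0.2, -1.8]
gripper_width: 0.0217
gripper_force: 49.1
```

>>> step_arm([
  [0,0,0,0,0,0,0],
  [0,0,0,0,0,0,0],
  [0,0,0,0,0,0,0],
])

```text
clock: 5.45
position: [0.433, 0.2506, 0.0948]
tcp_rot: [0.59, 0.807, -0.0, -0.0]
contact_force: [-0.3, -0.1, -1.6]
gripper_width: 0.0214
gripper_force: 49.1
```

Run:
```python
from h import *
J=[.4607,.2613];t=.309
rel([J[0]-.03*np.cos(t),J[1]-.03*np.sin(t),.028],t)
a=snap('scene','s5.png')
cv2.imwrite('pics/c5.png',cv2.resize(a['img'][150:290,190:350,::-1],None,fx=4,fy=4,interpolation=cv2.INTER_CUBIC))
```

```text
pos [0.43301075 0.25060436 0.09482542] yaw 0.3082161639906056 shift [ 1.8 -0.3 66.8] turnz -0.0007838360093944119 F [-0.34871745 -0.11162816 -1.59802808] vel 0.005415844402234718 tilt [-6.60648673e-04 -4.04103820e-04 -9.99999700e-01] q6 0.06331726733350175
```

View pics/c5.png

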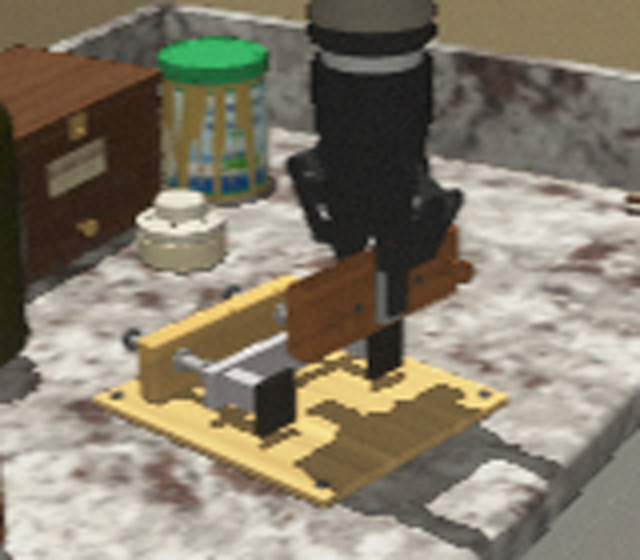

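Run:
```python
from h import *
a=load('scene');p=np.array([.4330,.2506]);t=.308
R=np.array([[np.cos(t),-np.sin(t)],[np.sin(t),np.cos(t)]])
for l in((-.011,.075),(.011,.075),(-.011,-.075)):
  for z in(.079,.129):print(l,z,(px(a,[*(R@l+p),z])-[190,150])*4)
print((px(a,[*(R@[-.011,.08]+p),.079])-[190,150])*4)
```

```text
(-0.011, 0.075) 0.079 [303.86207199 366.21718147]
(-0.011, 0.075) 0.129 [302.5942995  293.02767579]
(0.011, 0.075) 0.079 [278.1563153 356.2352895]
(0.011, 0.075) 0.129 [276.4935444  283.69273366]
(-0.011, -0.075) 0.079 [453.53571846 291.94883312]
(-0.011, -0.075) 0.129 [454.58549188 223.44627279]
[298.43608202 368.90956802]
```

Run:
```python
from h import *
a=load('scene');h=cv2.cvtColor(a['img'],cv2.COLOR_RGB2HSV)
for v in(225,228,231,234):print(v,[(u,*h[v,u]) for u in range(255,270)])
for v in(206,208,210,212):print(v,[(u,*h[v,u]) for u in range(299,310)])
```

```text
225 [(255, np.uint8(18), np.uint8(141), np.uint8(125)), (256, np.uint8(19), np.uint8(139), np.uint8(119)), (257, np.uint8(19), np.uint8(140), np.uint8(118)), (258, np.uint8(18), np.uint8(137), np.uint8(119)), (259, np.uint8(19), np.uint8(141), np.uint8(116)), (260, np.uint8(18), np.uint8(99), np.uint8(118)), (261, np.uint8(13), np.uint8(113), np.uint8(111)), (262, np.uint8(12), np.uint8(162), np.uint8(107)), (263, np.uint8(13), np.uint8(165), np.uint8(102)), (264, np.uint8(13), np.uint8(163), np.uint8(102)), (265, np.uint8(11), np.uint8(163), np.uint8(103)), (266, np.uint8(13), np.uint8(174), np.uint8(98)), (267, np.uint8(15), np.uint8(175), np.uint8(93)), (268, np.uint8(13), np.uint8(157), np.uint8(91)), (269, np.uint8(12), np.uint8(159), np.uint8(90))]
228 [(255, np.uint8(17), np.uint8(135), np.uint8(117)), (256, np.uint8(19), np.uint8(139), np.uint8(110)), (257, np.uint8(18), np.uint8(131), np.uint8(111)), (258, np.uint8(18), np.uint8(70), np.uint8(117)), (259, np.uint8(23), np.uint8(30), np.uint8(112)), (260, np.uint8(15), np.uint8(15), np.uint8(140)), (261, np.uint8(15), np.uint
[... 3453 characters left out ...]
, np.uint8(22), np.uint8(26), np.uint8(188)), (308, np.uint8(18), np.uint8(24), np.uint8(190)), (309, np.uint8(18), np.uint8(25), np.uint8(184))]
212 [(299, np.uint8(13), np.uint8(114), np.uint8(58)), (300, np.uint8(14), np.uint8(144), np.uint8(83)), (301, np.uint8(12), np.uint8(150), np.uint8(90)), (302, np.uint8(13), np.uint8(166), np.uint8(89)), (303, np.uint8(12), np.uint8(158), np.uint8(92)), (304, np.uint8(14), np.uint8(72), np.uint8(117)), (305, np.uint8(20), np.uint8(32), np.uint8(158)), (306, np.uint8(15), np.uint8(29), np.uint8(174)), (307, np.uint8(14), np.uint8(32), np.uint8(177)), (308, np.uint8(18), np.uint8(32), np.uint8(174)), (309, np.uint8(14), np.uint8(30), np.uint8(172))]
```

>>> step_arm([
  [4,0,15,0,0,0,0],
  [4,0,35,0,0,0,0],
  [4,0,52,0,0,0,0],
  [4,0,62,0,0,0,0],
  [4,0,66,0,0,0,0],
  [4,0,66,0,0,0,0],
  [4,0,66,0,0,0,0],
])

```text
clock: 6.2
position: [0.432, 0.2553, 0.0299]
tcp_rot: [0.59, 0.807, 0.001, 0.0]
contact_force: [0.2, 0.1, -1.8]
gripper_width: 0.0216
gripper_force: 49.1
```

>>> step_arm([
  [0,0,1,0,0,0,0],
  [0,0,2,0,0,0,0],
  [0,0,3,0,0,0,0],
  [0,0,3,0,0,0,0],
])

```text
clock: 6.6
position: [0.4314, 0.2553, 0.0263]
tcp_rot: [0.59, 0.808, 0.0, 0.0]
contact_force: [-0.8, -0.1, -2.5]
gripper_width: 0.0216
gripper_force: 49.1
```

Run:
```python
from h import *
J=[.4607,.2613];t=.309
rel([J[0]-.03*np.cos(t),J[1]-.03*np.sin(t),.0236],t)
a=snap('scene','s6.png')
i=cv2.resize(a['img'][190:290,195:335,::-1],None,fx=5,fy=5,interpolation=cv2.INTER_CUBIC)
cv2.imwrite('pics/c6.png',i)
```

```text
pos [0.4313979  0.25532654 0.0263499 ] yaw 0.30910903007834817 shift [-3.2 -0.3  2.7] turnz 0.00010903007834817124 F [-0.76970811 -0.11704502 -2.48194856] vel 0.002603776775182665 tilt [ 1.13596816e-04  1.22309650e-04 -9.99999986e-01] q6 0.07217690509082098
```

View pics/c6.png

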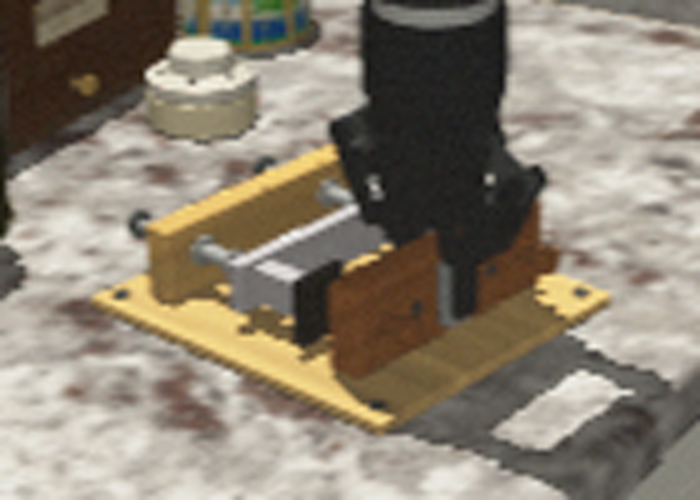

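Run:
```python
from h import *
a=load('scene');p=np.array([.4314,.2553]);t=.309
R=np.array([[np.cos(t),-np.sin(t)],[np.sin(t),np.cos(t)]])
f=lambda x,y,z:(px(a,[*(R@[x,y]+p),z])-[195,190])*5
for y in(.055,-.055):print('peg',f(-.011,y,.036),f(-.034,y,.036))
for l in((-.011,.075),(.011,.075),(-.011,-.075)):print(l,f(*l,.011),f(*l,.061))
J=np.array([.4607,.2613]);
for y in(.072,-.072):print('pad',(px(a,[*(R@[0,y]+J),.052])-[195,190])*5)
g=cv2.cvtColor(a['img'],cv2.COLOR_RGB2HSV)
print(g[236:268:2,260:296,2])
```

```text
peg [376.27924489 323.74142801] [410.15828717 337.52241432]
peg [512.16160333 251.80040771] [545.53095649 264.01718624]
(-0.011, 0.075) [350.58643357 381.34339112] [348.9642405  293.50909872]
(0.011, 0.075) [319.05219355 367.7929002 ] [316.95505477 280.69511962]
(-0.011, -0.075) [534.62671721 280.53276691] [535.81015512 198.06233034]
pad [299.03483303 281.62384649]
pad [478.30647436 192.77972765]
[[113 107 114 107 111 110 112 111 111 112 110  89  51  35  36  39  35  33
   38  42  70  81  52  37  40  37  49  45  36  36  33  36  37  37  36  35]
 [113 113 109 110 109 110 112 108 109 110 111 119 116  79  36  42  47  73
   84  84  84  85  62  36  35  35  35  36  35  36  35  38  37  38  36  35]
 [115 110 112 109 112 113 109 121 122 124 119 117 105  86  84  84  86  85
   90  87  87  92  72  43  36  38  37  36  34  41  35  35  35  39  47  58]
 [ 94  55  46  76 138 213 232 231 186 102  86  82  86  88  87  87  89  94
   95 100  96  88  88  70  42  32  37  38  38  37  30  48  64  71  81  87]
 [ 44  39  35  98 122 102  87  83  85  89  88  86  90  90  94  97  96  94
   89  90  86  88  83  95  90 
[... 984 characters left out ...]
  99  92  93  86  85  93  94
   91  86  89 107 115 114 110 114 112 115 116 116 121 121 119 118 114 114]
 [150 138  95  91  91  93  98  99  99  97  96  95  92  92  90  88  94 114
  123 113 111 113 113 114 109 114 114 115 118 116 116 114 118 116 116 117]
 [209 134  96 101  98 103 102 100  94  90  96  88  96 105 112 112 112 116
  120 122 127 125 125 123 117 111 110 112 112 117 114 115 126 131 126 122]
 [232 191 109 101 101  97 100  97  90  92 102 111 109 106 103 105 109 109
  111 109 112 115 117 119 124 128 129 126 125 128 129 132 123 104  89  90]
 [227 223 181 112 110 113 117 113 115 111 116 116 116 116 111 114 110 109
  104 106 110 106 110 110 113 124 139 141 134 114  91  74  78  81  80  81]]
```

Run:
```python
from h import *
b=snap('top','t6.png')
i=cv2.resize(b['img'][180:300,190:310,::-1],(600,600),interpolation=cv2.INTER_CUBIC)
p=np.array([.4314,.2553]);t=.309
R=np.array([[np.cos(t),-np.sin(t)],[np.sin(t),np.cos(t)]])
for l in((-.011,.075),(.011,.075),(-.011,-.075),(.011,-.075)):print(l,(px(b,[*(R@l+p),.061])-[190,180])*5)
J=np.array([.4607,.2613])
for y in(.072,.038,-.038,-.072):print('pad',(px(b,[*(R@[0,y]+J),.052])-[190,180])*5)
cv2.imwrite('pics/c7.png',i)
```

```text
(-0.011, 0.075) [178.98045999 473.0631762 ]
(0.011, 0.075) [166.00134002 430.37788384]
(-0.011, -0.075) [468.29243528 382.11932718]
(0.011, -0.075) [455.00295839 339.64869242]
pad [168.63333189 389.97364609]
pad [233.75367242 369.55209209]
pad [379.0514043  323.98713567]
pad [443.93458074 303.63995565]
```

View pics/c7.png

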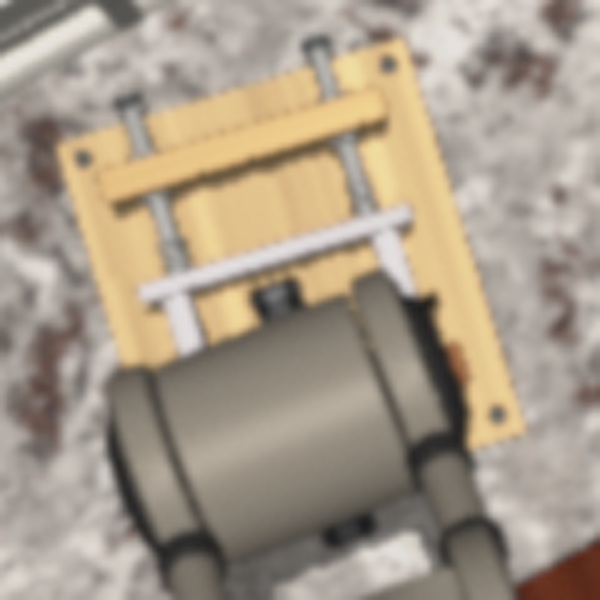

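Run:
```python
from h import *
g=load('top')
b=cv2.imread('pics/t6.png');h=cv2.cvtColor(b,cv2.COLOR_BGR2HSV)
for v in range(234,264):print(v,(v+.5-180)*5,' '.join(f'{h[v,u,0]}/{h[v,u,1]}/{h[v,u,2]}' for u in range(273,287)))
```

```text
234 272.5 19/94/224 19/95/228 20/96/229 20/95/230 20/94/230 19/96/228 19/96/226 19/96/226 19/94/230 20/93/233 21/92/234 19/88/225 18/68/194 16/35/168
235 277.5 19/88/223 19/95/228 19/95/228 20/94/229 20/94/230 20/95/229 19/97/227 19/96/226 19/95/229 20/93/232 20/92/234 20/92/231 18/80/213 17/43/172
236 282.5 18/82/221 19/95/226 19/96/228 19/95/228 20/95/229 20/95/229 19/95/228 19/96/225 19/95/228 20/95/231 20/93/234 20/91/233 18/89/218 17/53/173
237 287.5 17/74/210 18/96/221 19/99/220 18/99/214 19/97/221 19/95/228 19/95/228 19/96/226 19/97/227 20/95/231 20/94/234 20/92/233 19/91/222 18/64/182
238 292.5 17/66/182 18/96/192 18/99/180 18/98/164 18/99/191 19/97/223 19/95/229 19/96/226 19/96/226 19/94/230 20/94/233 20/92/234 19/92/227 17/75/201
239 297.5 16/56/118 18/88/122 18/94/103 18/91/98 18/98/153 18/98/214 19/95/228 19/95/227 19/95/227 19/96/228 20/93/232 20/93/234 20/92/232 17/83/218
240 302.5 15/36/56 16/59/56 19/61/46 19/80/67 18/99/132 18/99/199 19/97/226 19/95/229 19/97/227 19/95/228 20/94/231 20/93/234 20/92/234 19/88/223
241 307.5 0/7/35 30/15/33 20/65/47 18/94/84 18/98/145 1
[... 2595 characters left out ...]
7/37/160 18/36/154 19/35/138 20/28/111 15/15/69 0/5/47 150/7/39 17/41/44 18/91/90 18/99/165 19/97/223 20/92/232 20/93/231
260 402.5 18/36/158 18/36/156 17/35/153 19/34/142 17/31/115 15/27/76 10/15/50 0/6/40 10/20/39 18/80/73 18/97/147 18/100/215 20/94/231 20/94/231
261 407.5 18/37/153 18/37/152 18/37/151 18/35/144 19/36/122 16/32/87 20/14/55 0/6/43 0/7/38 15/70/58 18/96/122 18/99/194 19/95/228 20/94/230
262 412.5 19/36/149 19/36/149 19/38/148 17/37/145 17/35/131 18/31/100 15/24/65 15/11/46 170/19/41 18/52/49 18/95/105 18/98/179 19/96/225 19/94/228
263 417.5 19/36/147 19/37/146 19/37/146 19/37/144 19/36/136 17/36/112 17/30/77 15/21/49 170/19/40 16/54/52 17/94/109 18/98/182 19/96/225 20/94/227
```

>>> step_arm([
  [3,0,0,0,0,0,0],
  [5,0,0,0,0,0,0],
  [5,0,1,0,0,0,0],
  [5,0,2,0,0,0,0],
  [5,0,2,0,0,0,0],
  [5,0,2,0,0,0,0],
])

```text
clock: 7.3
position: [0.4299, 0.26, 0.0243]
tcp_rot: [0.59, 0.807, -0.0, -0.0]
contact_force: [-0.3, -0.1, -1.4]
gripper_width: 0.0215
gripper_force: 49.1
```

>>> step_arm([
  [0,0,0.5,0,0,0,0],
  [0,0,1,0,0,0,0],
  [0,0,1,0,0,0,0],
  [0,0,1,0,0,0,0],
])

```text
clock: 7.7
position: [0.43, 0.26, 0.0236]
tcp_rot: [0.59, 0.807, 0.0, 0.0]
contact_force: [-0.8, -0.9, 4.1]
gripper_width: 0.0214
gripper_force: 49.6
```

>>> step_arm([
  [0,1,-0.2,0,0,0,0],
  [0,4,-0.2,0,0,0,0],
  [0,7,-0.2,0,0,0,0],
  [0,10,-0.2,0,0,0,0],
  [0,12,-0.2,0,0,0,0],
  [0,14,-0.2,0,0,0,0],
  [0,14,-0.2,0,0,0,0],
  [0,14,-0.2,0,0,0,0],
])

```text
clock: 8.5
position: [0.4434, 0.2644, 0.0236]
tcp_rot: [0.59, 0.807, 0.0, 0.0]
contact_force: [-2.2, 0.2, 4.3]
gripper_width: 0.0216
gripper_force: 49.9
```

>>> step_arm([
  [0,1,0,0,0,0,0],
  [0,3,0,0,0,0,0],
  [0,5,0,0,0,0,0],
  [0,6,0,0,0,0,0],
  [0,7,0,0,0,0,0],
  [0,8,0,0,0,0,0],
  [0,8,0,0,0,0,0],
  [0,8,0,0,0,0,0],
])

```text
clock: 9.3
position: [0.4498, 0.2664, 0.0236]
tcp_rot: [0.59, 0.807, -0.001, -0.001]
contact_force: [-6.8, -2.1, 7.5]
gripper_width: 0.0216
gripper_force: 50.4
```

>>> step_arm([
  [0,0,-0.4,0,0,0,0],
  [0,0,-0.4,0,0,0,0],
  [0,0,-0.4,0,0,0,0],
])

```text
clock: 9.6
position: [0.4505, 0.2667, 0.0236]
tcp_rot: [0.59, 0.807, -0.0, -0.0]
contact_force: [-3.5, 0.0, -0.0]
gripper_width: 0.0217
gripper_force: 49.5
```

```bash
cat > fork.py <<'E'
from h import *
from scipy.ndimage import map_coordinates
b=snap('top','now.png');t=.309;R=np.array([[np.cos(t),-np.sin(t)],[np.sin(t),np.cos(t)]]);J=np.array([.4607,.2613])
# crossbar: low-saturation bright bar, in profile along jig x at z=.048
xs=np.arange(.03,.095,.0005)
def prof(img):
  S=cv2.cvtColor(img,cv2.COLOR_RGB2HSV)[:,:,1].astype(float);out=[]
  for y in(-.03,-.015,0,.015,.03):
    q=np.array([px(b,[*(R@[x,y]+J),.048]) for x in xs]);p=map_coordinates(S,[q[:,1],q[:,0]],order=1);w=np.clip(70-p,0,None)*(abs(xs-xs[np.argmin(p)])<.012);out.append(xs@w/w.sum()*1e3)
  return np.round(out,1)
r=prof(cv2.imread('pics/t1.png')[:,:,::-1].copy());n=prof(b['img']);print('rest',r,'now',n,'fork mm',np.median(n-r))
s=manip.state();F=s['contact_force'];print('Fjig',R.T@F[:2],F[2],'M',s['moment'],s['position'],s['gripper_force'],s['clock'])
E
python3 fork.py
```

```text
rest [50.  50.3 50.3 50.2 50.4] now [49.9 50.8 50.2 50.6 50.3] fork mm -0.09999999999999432
Fjig [-1.55318058  0.12106792] -0.8955342973230148 M [-0.12966483  0.40480474 -0.14723276] [0.45060835 0.26671608 0.02359239] 49.391974210739136 9.65
```

>>> step_arm([
  [0,1,0,0,0,0,0],
  [0,2,0,0,0,0,0],
  [0,3,0,0,0,0,0],
  [0,4,0,0,0,0,0],
  [0,5,0,0,0,0,0],
  [0,6,0,0,0,0,0],
  [0,6,0,0,0,0,0],
  [0,6,0,0,0,0,0],
])

```text
clock: 10.45
position: [0.456, 0.2684, 0.0236]
tcp_rot: [0.59, 0.807, -0.001, -0.0]
contact_force: [-5.8, -1.4, -1.5]
gripper_width: 0.0214
gripper_force: 49.4
```

```bash
python3 fork.py
```

```text
rest [50.  50.3 50.3 50.2 50.4] now [41.2 56.3 55.8 57.2 56.4] fork mm 6.0
Fjig [-5.39798769  0.49783243] -1.4690670247850615 M [-0.13676422  0.75309708 -0.35925334] [0.45597465 0.26839151 0.02361423] 49.35723960399628 10.5
```

>>> step_arm([
  [0,1,0.1,0,0,0,0],
  [0,2,0.2,0,0,0,0],
  [0,3,0.2,0,0,0,0],
  [0,4,0.2,0,0,0,0],
  [0,4,0.2,0,0,0,0],
  [0,4,0.2,0,0,0,0],
])

```text
clock: 11.1
position: [0.4588, 0.2693, 0.0236]
tcp_rot: [0.59, 0.807, -0.001, -0.001]
contact_force: [-9.5, -2.1, 2.4]
gripper_width: 0.0216
gripper_force: 50.0
```

```bash
python3 fork.py
```

```text
rest [50.  50.3 50.3 50.2 50.4] now [51.9 59.3 58.6 60.6 59.3] fork mm 8.899999999999999
Fjig [-8.71254949  0.21472289] 3.792878007547949 M [-0.31759102  1.2457718  -0.4523323 ] [0.45883657 0.26930012 0.02362809] 49.956931471824646 11.15
```

>>> step_arm([
  [0,0,0,0,0,0.005,0],
  [0,0,0,0,0,0.01,0],
  [0,0,0,0,0,0.01,0],
  [0,0,0,0,0,0.01,0],
])

```text
clock: 11.55
position: [0.4589, 0.2693, 0.0236]
tcp_rot: [0.593, 0.805, -0.001, -0.001]
contact_force: [-8.3, -2.0, 2.3]
gripper_width: 0.0214
gripper_force: 49.8
```

```bash
python3 fork.py
```

```text
rest [50.  50.3 50.3 50.2 50.4] now [46.6 59.3 60.  60.4 59.3] fork mm 9.0
Fjig [-8.87297014  0.63200813] 2.958306412457642 M [-0.13750537  1.2008553   0.31885073] [0.45889303 0.26931933 0.02359184] 49.81178104877472 11.6
```

>>> step_arm([
  [0,1,-0.1,0,0,-0.002,0],
  [0,2,-0.1,0,0,-0.004,0],
  [0,3,-0.1,0,0,-0.004,0],
  [0,4,-0.1,0,0,-0.004,0],
  [0,5,-0.1,0,0,-0.004,0],
  [0,5,-0.1,0,0,-0.004,0],
  [0,5,-0.1,0,0,-0.004,0],
])

```text
clock: 12.3
position: [0.4625, 0.2705, 0.0236]
tcp_rot: [0.592, 0.806, -0.003, -0.002]
contact_force: [-11.9, -3.4, 5.7]
gripper_width: 0.0215
gripper_force: 50.3
```

```bash
python3 fork.py
```

```text
rest [50.  50.3 50.3 50.2 50.4] now [62.  63.1 62.8 65.1 62.9] fork mm 12.5
Fjig [-11.70515959   0.15597771] 5.988523189389296 M [-0.43613093  1.73963413  0.02532141] [0.46255196 0.27046495 0.02361572] 50.24953901767731 12.35
```

>>> step_arm([
  [0,0,-0.3,0,0,0,0],
  [0,1,-0.3,0,0,0,0],
  [0,1.5,-0.3,0,0,0,0],
  [0,1.5,-0.3,0,0,0,0],
  [0,1.5,-0.3,0,0,0,0],
])

```text
clock: 12.85
position: [0.4636, 0.2708, 0.0236]
tcp_rot: [0.592, 0.806, -0.003, -0.002]
contact_force: [-11.9, -2.9, 4.0]
gripper_width: 0.0214
gripper_force: 50.2
```

```bash
python3 fork.py
```

```text
rest [50.  50.3 50.3 50.2 50.4] now [54.5 63.2 63.6 66.1 64.8] fork mm 13.300000000000004
Fjig [-13.65074284   0.71122851] 4.25617984727034 M [-0.41227027  1.71372319  0.06481562] [0.46362582 0.27079461 0.02363709] 50.155282616615295 12.9
```

>>> step_arm([
  [0,0.3,0,0,0,0,0],
  [0,0.3,0,0,0,0,0],
  [0,0.3,0,0,0,0,0],
  [0,0.3,0,0,0,0,0],
  [0,0.3,0,0,0,0,0],
  [0,0.3,0,0,0,0,0],
  [0,0.3,0,0,0,0,0],
  [0,0.3,0,0,0,0,0],
])

```text
clock: 13.7
position: [0.4638, 0.2708, 0.0236]
tcp_rot: [0.592, 0.806, -0.003, -0.002]
contact_force: [-13.4, -4.1, 5.0]
gripper_width: 0.0219
gripper_force: 50.2
```

```bash
python3 fork.py
python3 - <<'E'
from h import *
b=load('top');a=snap('scene','s8.png');t=.309;R=np.array([[np.cos(t),-np.sin(t)],[np.sin(t),np.cos(t)]]);J=np.array([.4607,.2613])
def show(c,x,ys,z,lab):
  h=cv2.cvtColor(c['img'],cv2.COLOR_RGB2HSV)
  print(lab,' '.join('%d:%d/%d/%d'%(y*1e3,*h[int(round(q[1])),int(round(q[0]))]) for y in ys for q in[px(c,[*(R@[x,y]+J),z])]))
for x in(-.002,.003,.008):show(b,x,np.arange(-.06,-.09,-.002),.058,'top rail %g'%x)
show(b,.003,np.arange(-.086,-.104,-.002),.008,'top board')
show(b,.12,np.arange(.104,.084,-.002),.008,'top boardL')
for z in(.02,.03,.04):show(a,.014,np.arange(.090,.056,-.002),z,'scene rail back z%g'%z)
show(a,.05,np.arange(.104,.086,-.002),.008,'scene board L')
show(a,-.06,np.arange(.104,.086,-.002),.008,'scene board L')
E
```

```text
rest [50.  50.3 50.3 50.2 50.4] now [61.8 63.5 62.9 66.3 64.8] fork mm 13.200000000000003
Fjig [-13.43952612   0.38089926] 4.690659664568953 M [-0.49468781  1.84157721  0.02212056] [0.46375383 0.27086672 0.02363899] 50.15602111816406 13.75
top rail -0.002 -60:12/75/51 -62:13/130/88 -64:13/139/147 -66:15/119/172 -68:18/103/210 -70:18/103/210 -72:20/94/230 -74:20/94/231 -76:20/95/228 -78:20/95/228 -80:19/95/228 -82:20/93/232 -84:20/91/235 -86:20/91/235 -88:21/90/235
top rail 0.003 -60:12/133/96 -62:13/145/137 -64:13/145/137 -66:14/132/162 -68:17/110/188 -70:19/98/224 -72:19/98/224 -74:20/94/231 -76:20/96/229 -78:19/96/228 -80:19/95/229 -82:19/94/231 -84:20/93/234 -86:20/91/235 -88:19/92/228
top rail 0.008 -60:12/120/81 -62:12/141/128 -64:13/143/157 -66:15/118/181 -68:15/118/181 -70:17/103/216 -72:19/95/229 -74:20/96/229 -76:20/96/229 -78:19/96/228 -80:20/96/228 -82:20/94/233 -84:20/94/233 -86:20/92/236 -88:20/90/234
top board -86:20/93/234 -88:20/91/235 -90:19/92/228 -92:18/64/184 -94:18/64/184 -96:16/28/172 -98:14/22/176 -100:16/21/178 -102:16/22/176
top boardL 104:8/47/98 102:9/40/10
[... 432 characters left out ...]
2 81:19/116/92 79:14/127/92 77:12/155/94 75:12/155/94 73:13/160/99 71:13/164/95 69:12/159/96 67:12/159/96 65:12/156/100 63:12/155/97 61:12/162/99 59:12/162/99 57:14/160/99
scene rail back z0.04 90:19/123/112 88:19/113/111 86:19/113/111 83:6/13/98 81:6/13/98 79:13/91/90 77:13/91/90 75:12/146/105 73:12/146/105 71:14/158/97 69:13/153/95 67:13/153/102 65:12/151/103 63:12/151/103 61:14/159/98 59:13/159/106 57:13/157/101
scene board L 104:18/83/102 102:18/113/126 99:20/121/147 97:19/123/176 95:19/123/176 93:21/123/224 91:22/109/240 89:22/110/239 87:22/110/239
scene board L 104:18/71/101 102:18/122/140 99:19/121/137 97:19/121/137 95:22/115/235 93:22/112/240 91:22/112/240 89:23/113/239 87:19/104/189
```

The fork is at about 13.5 mm. Measured against the board's edges in both views, the rail sits about 4 mm too far left. I'll back off, shift it and press again.

>>> step_arm([
  [0,-5,-0.3,0,0,0,0],
  [0,-10,-0.5,0,0,0,0],
  [0,-17,-1,0,0,0,0],
  [0,-19,-1,0,0,0,0],
  [-2,-19,-1,0,0,0,0],
  [-4,-19,-1,0,0,0,0],
  [-4,-19,-1,0,0,0,0],
  [-4,-19,-1,0,0,0,0],
])

```text
clock: 14.6
position: [0.4505, 0.2623, 0.0253]
tcp_rot: [0.592, 0.806, 0.0, 0.0]
contact_force: [-0.1, 0.2, -1.2]
gripper_width: 0.0218
gripper_force: 50.0
```

```bash
python3 fork.py
```

```text
rest [50.  50.3 50.3 50.2 50.4] now [49.6 49.  49.1 47.5 50.2] fork mm -1.1999999999999957
Fjig [-0.6498448  -0.27092624] -0.4283131859802153 M [-0.08072363  0.08621093  0.05365115] [0.45041943 0.26230553 0.0252347 ] 50.01182019710541 14.65
```

>>> step_arm([
  [0,0,0.3,0,0,0,0],
  [0,2,0.6,0,0,0,0],
  [0,4,0.8,0,0,0,0],
  [0,6,0.8,0,0,0,0],
  [0,8,0.8,0,0,0,0],
  [0,10,0.8,0,0,0,0],
  [0,12,0.8,0,0,0,0],
  [0,12,0.8,0,0,0,0],
])

```text
clock: 15.45
position: [0.4601, 0.2655, 0.024]
tcp_rot: [0.592, 0.806, -0.001, -0.001]
contact_force: [-7.7, -1.3, 2.8]
gripper_width: 0.0211
gripper_force: 50.6
```

```bash
python3 fork.py
```

```text
rest [50.  50.3 50.3 50.2 50.4] now [57.8 59.2 60.2 60.6 59.6] fork mm 9.200000000000003
Fjig [-7.47433122 -0.01364822] 2.6421723766068435 M [-0.28392705  0.97780588  0.12646217] [0.45999851 0.26548469 0.02401003] 50.58380305767059 15.5
```

>>> step_arm([
  [0,1,0,0,0,0,0],
  [0,2,-0.1,0,0,0,0],
  [0,3,-0.1,0,0,0,0],
  [0,4,-0.2,0,0,0,0],
  [0,5,-0.2,0,0,0,0],
  [0,5,-0.2,0,0,0,0],
  [0,5,-0.2,0,0,0,0],
])

```text
clock: 16.2
position: [0.4637, 0.2667, 0.024]
tcp_rot: [0.592, 0.806, -0.002, -0.002]
contact_force: [-10.4, -2.5, 3.2]
gripper_width: 0.0214
gripper_force: 50.7
```

```bash
python3 fork.py
python3 - <<'E'
from h import *
b=load('top');a=snap('scene','s9.png');t=.309;R=np.array([[np.cos(t),-np.sin(t)],[np.sin(t),np.cos(t)]]);J=np.array([.4607,.2613])
def show(c,x,ys,z,lab):
  h=cv2.cvtColor(c['img'],cv2.COLOR_RGB2HSV)
  print(lab,' '.join('%d:%d/%d/%d'%(y*1e3,*h[int(round(q[1])),int(round(q[0]))]) for y in ys for q in[px(c,[*(R@[x,y]+J),z])]))
for x in(-.002,.003,.008):show(b,x,np.arange(-.06,-.09,-.002),.058,'top rail %g'%x)
for z in(.02,.03,.04):show(a,.014,np.arange(.090,.066,-.002),z,'scene rail back z%g'%z)
# rail underside along front edge in scene: bottom edge row vs predicted, front face x=-.008+..., 
for y in(.03,.05,.065):
  print(y,' '.join('%d:%d/%d'%(z*1e3,*cv2.cvtColor(a['img'],cv2.COLOR_RGB2HSV)[int(round(q[1])),int(round(q[0]))][[0,2]]) for z in np.arange(-.002,.02,.002) for q in[px(a,[*(R@[-.008,y]+J),z])]))
E
```

```text
rest [50.  50.3 50.3 50.2 50.4] now [62.2 63.3 64.7 64.8 63. ] fork mm 13.0
Fjig [-9.70126774  0.60337296] 3.6801405953184174 M [-0.40059901  1.32528669  0.09929003] [0.46369494 0.26667412 0.02401321] 50.737448930740356 16.25
top rail -0.002 -60:0/0/41 -62:150/14/37 -64:11/106/65 -66:12/137/108 -68:14/133/148 -70:14/133/148 -72:16/109/192 -74:18/99/224 -76:19/95/228 -78:19/95/228 -80:19/95/228 -82:20/93/232 -84:20/92/235 -86:20/92/235 -88:21/90/235
top rail 0.003 -60:15/12/41 -62:11/62/45 -64:11/62/45 -66:12/134/101 -68:13/140/142 -70:15/121/168 -72:15/121/168 -74:18/102/218 -76:19/97/227 -78:19/95/227 -80:20/96/229 -82:20/95/231 -84:20/93/234 -86:21/91/235 -88:19/92/228
top rail 0.008 -60:0/6/40 -62:10/52/44 -64:11/113/77 -66:13/143/146 -68:13/143/146 -70:14/133/167 -72:16/112/193 -74:19/99/223 -76:19/99/223 -78:19/95/227 -80:19/95/228 -82:20/94/233 -84:20/94/233 -86:21/92/235 -88:21/89/234
scene rail back z0.02 90:21/119/233 88:21/118/234 86:21/118/234 83:22/116/237 81:20/126/192 79:20/126/192 77:18/119/88 75:13/82/56 73:13/134/84 71:13/134/84 69:14/155/99 67:14/155/99
scene rail back z0.03 90:20/121/122 88:19/115/109 86:19/115/109 83:18/112/105 81:18/112/105 79:17/104/93 77:18/90/65 75:18/90/65 73:14/140/80 71:14/144/76 69:13/154/96 67:13/154/96
scene rail back z0.04 90:19/117/111 88:20/108/106 86:20/108/106 83:5/13/115 81:5/13/115 79:0/10/80 77:0/10/80 75:11/121/59 73:11/121/59 71:13/144/92 69:13/167/96 67:13/163/100
0.03 -2:18/110 0:18/114 2:18/114 4:18/120 6:19/124 8:19/124 10:14/90 12:12/89 14:12/89 16:12/92 18:13/93
0.05 -2:19/116 0:18/117 2:19/111 4:19/111 6:17/110 8:18/101 10:18/101 12:14/90 14:13/94 16:13/94 18:12/99
0.065 -2:18/106 0:20/104 2:16/111 4:16/111 6:20/115 8:18/105 10:18/105 12:13/89 14:12/94 16:12/94 18:12/100
```

Now the ends are within about 2 mm, the fork is at about 13 mm and the force is about 10 N. I'll add a slight nudge and hold.

>>> step_arm([
  [0,0.3,0,0,0,-0.001,0],
  [0,0.6,0,0,0,-0.001,0],
  [0,0.6,0,0,0,-0.001,0],
  [0,0.6,0,0,0,-0.001,0],
  [0,0.6,0,0,0,-0.001,0],
  [0,0.6,0,0,0,-0.001,0],
  [0,0.6,0,0,0,-0.001,0],
  [0,0.6,0,0,0,-0.001,0],
])

```text
clock: 17.1
position: [0.4641, 0.2668, 0.024]
tcp_rot: [0.592, 0.806, -0.002, -0.002]
contact_force: [-9.6, -3.3, 5.0]
gripper_width: 0.0215
gripper_force: 50.8
```

>>> step_arm([
  [0,0,0,0,0,0,0],
  [0,0,0,0,0,0,0],
  [0,0,0,0,0,0,0],
  [0,0,0,0,0,0,0],
  [0,0,0,0,0,0,0],
  [0,0,0,0,0,0,0],
  [0,0,0,0,0,0,0],
  [0,0,0,0,0,0,0],
])

```text
clock: 17.9
position: [0.4642, 0.2668, 0.024]
tcp_rot: [0.592, 0.806, -0.002, -0.002]
contact_force: [-10.8, -2.4, 4.1]
gripper_width: 0.0214
gripper_force: 50.8
```

>>> step_arm([
  [0,0,0,0,0,0,0],
  [0,0,0,0,0,0,0],
  [0,0,0,0,0,0,0],
  [0,0,0,0,0,0,0],
  [0,0,0,0,0,0,0],
  [0,0,0,0,0,0,0],
  [0,0,0,0,0,0,0],
  [0,0,0,0,0,0,0],
])

```text
clock: 18.7
position: [0.4641, 0.2668, 0.024]
tcp_rot: [0.592, 0.806, -0.002, -0.002]
contact_force: [-10.4, -2.5, 4.1]
gripper_width: 0.0216
gripper_force: 50.8
```

>>> step_arm([
  [0,0,0,0,0,0,0],
  [0,0,0,0,0,0,0],
  [0,0,0,0,0,0,0],
  [0,0,0,0,0,0,0],
  [0,0,0,0,0,0,0],
  [0,0,0,0,0,0,0],
  [0,0,0,0,0,0,0],
  [0,0,0,0,0,0,0],
])

```text
clock: 19.5
position: [0.4641, 0.2668, 0.024]
tcp_rot: [0.592, 0.806, -0.002, -0.002]
contact_force: [-9.6, -3.3, 4.3]
gripper_width: 0.0212
gripper_force: 50.8
```

```bash
python3 fork.py
```

```text
rest [50.  50.3 50.3 50.2 50.4] now [62.5 63.7 64.8 65.  63.4] fork mm 13.400000000000006
Fjig [-10.96346035  -0.29596395] 3.7605975613828915 M [-0.40791458  1.37196511  0.05301926] [0.46413127 0.26678425 0.02399105] 50.78875422477722 19.55
```

Steady for over 2 s at about 10.5 N, with the fork near 13.5 mm and both pads evenly loaded.

```bash
python3 -c "
from station import manip
print(manip.hand_in())"
```

```text
the job is handed in; nothing more can be done
None
```

The rail is standing on the jig's board, pegs facing away from the fork and ends within about 2 mm of where they should be. It is pressed against both pads with about 10 N (fork back about 13.5 of its 28 mm). The arm held that steady for over 2 s before I handed the job in, and it is still holding and pressing; the other things were not touched.

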